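Unscrew the tall spice jar's lid and set it on the saucer

TASK

Unscrew the lid of the tallest of the three spice jars in the wooden block: turn it anticlockwise until its thread lets go, then lift it straight off. Set the lid down gently, right way up, in the middle of the blue saucer and let go of it.

Things in the scene. Friction and masses are not known exactly. Their poses are not given: they have to be found in the camera images.
- lid_mid (a point): Centre (half-way up) of the tall jar's lid, a ribbed red cylinder 50 mm across, 40 mm high, 35 g; z is its axis, up. Two lugs inside its skirt lie along its x axis. It starts 0 to 15 degrees anticlockwise of the jar's x axis, loose, and lets go at 60: an 80 degree anticlockwise turn in one grasp frees it from any start (a stop comes at 145). Until then it rises only 1 to 3 mm.
- jar_mouth (a point): Centre of the tall jar's mouth, the top of its glass neck inside the lid, 8 mm below lid_mid while the lid is on; the axes are the jar's, z up. The lid is clear once lifted straight up 13 mm. The glass is straight, 48 mm across, its shoulder 13 mm below this point, and cannot turn or move. The mouth is 138 mm above the worktop.
- block: Wooden spice block screwed to the worktop, 85 x 270 x 30 mm, long along its y; origin at the centre of its underside. It holds three jars in a row along y, 88 mm apart: the tall one, in any of the places, and two shorter closed ones with the same lids, whose tops are 116 mm above the worktop.
- saucer: Blue melamine saucer, loose, 176 mm across, rim 16 mm high, 220 g. Origin: centre of its underside, z up. Its floor is flat, 6 mm above the origin, out to a radius of about 58 mm; a lid standing in it has its centre 26 mm above the origin.
There are look-alikes about, which are no part of the job. Leave any turquoise look-alike of the part that bears lid_mid alone. Leave any yellow look-alike of the saucer alone.

How it is judged (in metres and radians):
On the way, in this order (a step that is already met when the one before it is completed fails the run):
1. the lid, still on the jar, has been turned at least 45 degrees from the jar's x axis (angle between the x axis of lid_mid and the x axis of jar_mouth, either way round above 0.785 rad and horizontal distance between lid_mid and jar_mouth below 0.008 m and z of lid_mid in the frame of jar_mouth below 0.016 m), for 0.1 s.
2. the lid is lifted clear above the jar's mouth (z of lid_mid in the frame of jar_mouth above 0.024 m and contact force between lid and the fingers above 0.5 N), for 0.1 s.
At the end, for the whole second after the job is handed in: The lid stands right way up (within 10 degrees) and at rest on the saucer's floor, its axis within 30 mm of the saucer's centre, and the saucer lies level on the worktop (horizontal distance between lid_mid and saucer below 0.03 m and z of lid_mid in the frame of saucer between 0.02 and 0.032 m and angle between each of lid_mid, saucer's own z axis and vertical below 0.17 rad and height (world z) of saucer between -0.01 and 0.01 m and linear speed of lid below 0.02 m/s); the robot touches nothing.
It fails at once if the lid is let go in the air (more than about 20 mm above the saucer's floor, away from the jar) (contact force between lid and the fingers below 0.05 N and horizontal distance between lid_mid and jar_mouth above 0.06 m and z of lid_mid in the frame of saucer above 0.048 m).
It also fails if it takes over 48 s, if anything falls off the work surface, if the arm or the gripper's body presses on something with over 40 N, if the wrist force passes 120 N, or if a joint passes its speed limit or range.

ROBOT

A 6-joint arm with a two-finger parallel gripper is mounted at the origin on the work surface. World frame = base frame: x ahead of the robot, y to its left, z up, the work surface at z = 0. Lengths are in mm, angles in rad, forces in N, time in s.
With the tool pointing down it reaches from about 275 to 1000 mm from the base axis. Payload 8.4 kg.
Tool frame: the origin (TCP) lies on the centre line of the jaws, within the pads' length; the fingertips stand 25 mm ahead of it and the grasp point (between the pads) lies 6 mm ahead of it; z points along the fingers, x is the direction in which the jaws open and shut, and the axes are right-handed (so a half turn about z gives the same grasp; the last joint's range is limited). The gripper opens to 85 mm and grips with 20 to 120 N. Pads are 22 mm wide; open, the fingers measure 114 mm over their backs; the gripper's body (76 mm by 85 mm) begins 54 mm behind the grasp point. The pads swing forward as they close: fully open they stand 13 mm farther back than shut.
Start: joints at [1.274, 0.353, 1.633, -0, 1.155, -0.002], TCP at [181.591, 598.041, 256.281] pointing down, gripper open.
Joint ranges: [-2.63, 2.63], [-0.92, 2.1], [0.06, 2.66], [-1.3, 4.44], [0, 2.69], [-3.02, 3.02]. Speed limits (rad/s): [2.22, 2.22, 2.79, 3.14, 3.14, 3.14].

INTERFACE

Orientations are given as [roll, pitch, yaw] about the fixed x, y, z axes, in that order (R = Rz(yaw) Ry(pitch) Rx(roll)).
In Python, from rig import r gives the robot as it stands. The module is installed in compiled form; this text tells all that it offers.
- The arm moves only by the tool jog_arm, never from a script. Its argument "deltas" is a list of rows, each an object with "gripper": the gripper command: -1 is fully open, 1 is shut, values between are in proportion; "translation": the shift along the world's x, y, z in units of 10 cm (1.0 is 10 cm), a list of three; "dr": the turn, a rotation vector about the world's x, y, z in units of pi/2 rad (1.0 is pi/2 rad), a list of three. In form: [{"gripper": gripper, "translation": [x, y, z], "dr": [wx, wy, wz]}, ...]. A call has 1 to 12 rows; each row shifts and turns the commanded pose from where the row before left it; what a row does not reach is not made up. A row lasts 1/12 s, in which the tool goes at most 41.7 mm and 7.16 degrees, less where a joint would pass 70% of its speed; a pose out of reach is approached as far as the arm can. A call with a number of a shift or a turn outside -1 to 1 is refused whole. A call with a gripper value outside its range is refused whole. The fingers move at their own pace and stop on an object; "squeeze" is the grip in N (left out, the last holds). Time passes only in rows, so rows that do not move let the fingers close. It gives the time, the measured TCP pose, the force and the opening at its end, in the units of the state.
- r.sense(): the state, without advancing time (a new reading comes with each control period).
- r.grab_frame(name): name is "side" or "top"; returns the picture (400x640x3 uint8, blue, green, red); there is no depth.
- r.calibration(name): a dict with "mtx" (3x3 intrinsics, pixels), "k1" (the pictures are not rectified: a ray, as slopes to the right and down, at radius r is drawn at 1 + k1 r^2 times it, then the intrinsics apply), "world_from_camera" (4x4, takes a point from camera to world coordinates). Camera axes: x right, y down, z forward; pixel columns grow to the right and rows downward; lengths in mm; the calibration is good to about 2 mm. A picture is of the moment at which its call begins. calibration takes no time and is no camera call.
- r.sign_off(): hands the job in, once; it reports no verdict.
The state is a dict: "clock": time; "qpos": joint angles; "qvel": joint speeds; "joint_efforts": joint torques, N m; "eef_pos": TCP position; "tcp_rot": TCP orientation; "contact_force": force on the tool from outside, world axes, zero at the start; "wrist_torque": the same for the moment, N m; "opening": opening from 0.0 (shut) to 1.0 (fully open).
Only numpy, scipy, OpenCV 4.12 (cv2) and the standard library are available. Lean on these libraries where they do the work, as an engineer would, in place of code of your own. Each camera call takes 0.05 s, during which the arm holds its last target. There are 200 camera calls.

## Working session

There is one attempt and no reset: what is moved stays moved. The work goes in short steps, Python scripts to look and compute and a tool call to move; the robot and the scene stay as the last step left them, time stands still between calls to the robot, and variables do not carry over. Pictures are saved under pics/ and viewed, about 8 in all and at most 12, crops included, and the job is handed in when it is done.

Besides the shell and the picture viewer there is one more tool, called as a command line: name --argument value ..., lists and objects as JSON in quotes. jog_arm: Moves the arm, as the interface text tells. Shifts and turns lie within -1 to 1; 1 stands for 10 cm of shift or pi/2 rad of turn. Its arguments: {"type":"object","properties":{"deltas":{"type":"array"},"squeeze":{"type":"number"}},"required":["deltas"]}

```bash
mkdir -p pics; python3 - <<'E'
from rig import r
import cv2
for n in("side","top"):
    im=r.grab_frame(n); cv2.imwrite(f"pics/{n}0.png",im)
    c=r.calibration(n); print(n,c["mtx"].round(1).tolist(),c["k1"],c["world_from_camera"].round(3).tolist())
s=r.sense();print(s)
E
```

```text
side [[439.4, 0.0, 320.7], [0.0, 439.4, 201.5], [0.0, 0.0, 1.0]] -0.0022144735198907054 [[0.779, -0.3, 0.55, -123.014], [-0.627, -0.378, 0.681, -685.549], [0.003, -0.876, -0.483, 634.942], [0.0, 0.0, 0.0, 1.0]]
top [[508.0, 0.0, 316.9], [0.0, 508.0, 197.5], [0.0, 0.0, 1.0]] 0.03529259025125375 [[0.022, -0.991, 0.129, 352.967], [-1.0, -0.022, -0.004, 36.221], [0.007, -0.129, -0.992, 1108.979], [0.0, 0.0, 0.0, 1.0]]
{'clock': 0.1, 'qpos': array([ 1.27357365e+00,  3.53603044e-01,  1.63405053e+00, -2.00312163e-05,
        1.15522601e+00, -2.44811394e-03]), 'qvel': array([-0.0004694 , -0.00181371, -0.00331872,  0.00089836, -0.00026842,
       -0.00069822]), 'joint_efforts': array([ 2.04531029e-04, -6.06359124e+01, -3.42816854e+01, -1.15933562e-04,
        3.91873618e-03, -2.68149944e-05]), 'eef_pos': array([181.49472205, 597.64917933, 255.62560856]), 'tcp_rot': array([3.14157749e+00, 1.28697637e-03, 1.27602985e+00]), 'contact_force': array([-0.44236278, -0.58469671, -0.25741691]), 'wrist_torque': array([0.07376854, 0.01593471, 0.00201626]), 'opening': 0.9954775452489479}
```

View pics/side0.png

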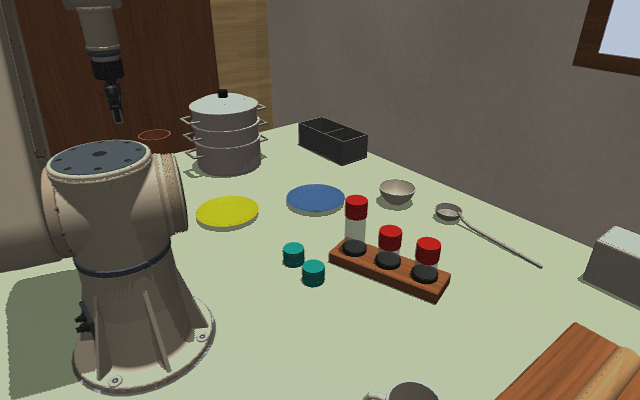

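View pics/top0.png

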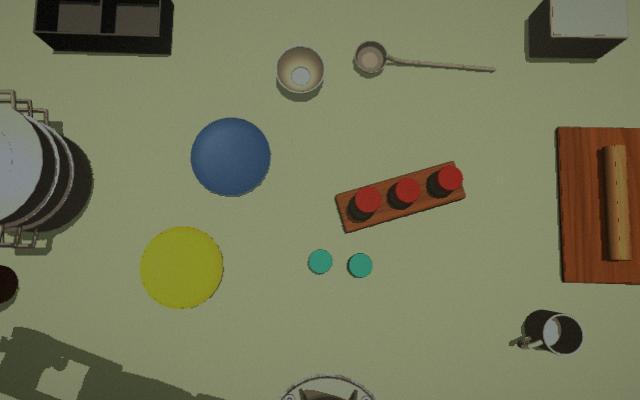

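```bash
cat > h.py <<'E'
import numpy as np, cv2
from rig import r
def ray(n,uv):
    c=r.calibration(n); K=np.array(c["mtx"]); T=np.array(c["world_from_camera"])
    d=(np.array(uv,float)-K[:2,2])/K[0,0]; s=d.copy()
    for _ in range(20): s=d/(1+c["k1"]*(s@s))
    return T[:3,3],T[:3,:3]@np.array([*s,1])
def on(n,uv,z):
    o,d=ray(n,uv); return o+d*(z-o[2])/d[2]
def tri(a,b):
    (o,d),(p,e)=ray("top",a),ray("side",b)
    s=np.linalg.lstsq(np.c_[d,-e],p-o,rcond=None)[0]
    A,B=o+d*s[0],p+e*s[1]; return (A+B)/2,np.linalg.norm(A-B)
def mask(im,c):
    h=cv2.cvtColor(im,cv2.COLOR_BGR2HSV)
    R={"red":[(0,200,60),(4,255,255)],"blue":[(100,100,40),(125,255,255)],"wood":[(5,120,60),(14,225,255)]}[c]
    m=cv2.inRange(h,*map(np.array,R))
    if c=="red": m|=cv2.inRange(h,np.array((174,200,60)),np.array((180,255,255)))
    return m
def blobs(im,c,amin=150):
    cs=cv2.findContours(mask(im,c),cv2.RETR_EXTERNAL,cv2.CHAIN_APPROX_NONE)[0]
    return sorted([x for x in cs if cv2.contourArea(x)>amin],key=lambda x:x[:,0,0].min())
E
python3 - <<'E'
from h import *
I={n:cv2.imread(f"pics/{n}0.png") for n in("side","top")}
C={}
for n in I:
  for c in("red","blue","wood"):
    for b in blobs(I[n],c):
        x,y,w,h=cv2.boundingRect(b); m=cv2.minAreaRect(b); print(n,c,(x,y,w,h),cv2.contourArea(b),np.round(m[0],1),np.round(m[1],1))
        C.setdefault((n,c),[]).append(b)
for a,b in zip(C["top","red"],C["side","red"]):
    ca,cb=[np.array(cv2.minAreaRect(k)[0]) for k in(a,b)]
    p,e=tri(ca,cb); print("lid",p.round(1),e.round(1))
    print("  plane z146/96:",on("top",ca,146).round(),on("side",cb,146).round(),on("top",ca,96).round(),on("side",cb,96).round())
for n in I:
    print("saucer",n,on(n,cv2.fitEllipse(C[n,"blue"][0])[0],14).round(1))
a=cv2.resize(I["top"][140:240,325:475],None,fx=4,fy=4,interpolation=2)
b=cv2.resize(I["side"][180:300,325:455],None,fx=4,fy=4,interpolation=2)[:400]
cv2.imwrite("pics/crop.png",np.hstack([a[:400,:],b])[:, :800] if 0 else cv2.resize(b,None,fx=1,fy=1))
E
```

```text
side red (346, 195, 21, 25) 427.5 [356. 207.] [24. 20.]
side red (379, 225, 23, 26) 418.0 [390.  237.5] [25. 22.]
side red (416, 237, 25, 28) 445.0 [427.9 250.7] [23.4 27.4]
side blue (287, 184, 58, 28) 1183.0 [315.5 197.5] [27. 57.]
side wood (138, 129, 33, 24) 433.0 [154.  140.5] [23. 32.]
side wood (329, 239, 122, 56) 1329.5 [389.  264.4] [121.4  24.8]
side wood (495, 322, 124, 78) 4622.0 [558.7 374.7] [ 54.6 125. ]
side wood (616, 368, 24, 32) 360.0 [627.5 383.5] [31. 23.]
top red (441, 166, 21, 24) 156.5 [452.8 179.4] [17.2 22.6]
top blue (191, 118, 79, 77) 4667.0 [230. 156.] [76. 78.]
top wood (336, 161, 129, 71) 2909.0 [400.  195.9] [ 39.1 125.1]
top wood (558, 127, 82, 157) 12069.5 [598.5 205. ] [156.  81.]
lid [ 456.6 -170.6  220.8] 119.4
  plane z146/96: [ 520. -228.  146.] [481. -65. 146.] [ 528. -242.   96.] [542.  -1.  96.]
saucer side [586.7 219.8  14. ]
saucer top [583.  223.5  14. ]
```

View pics/crop.png

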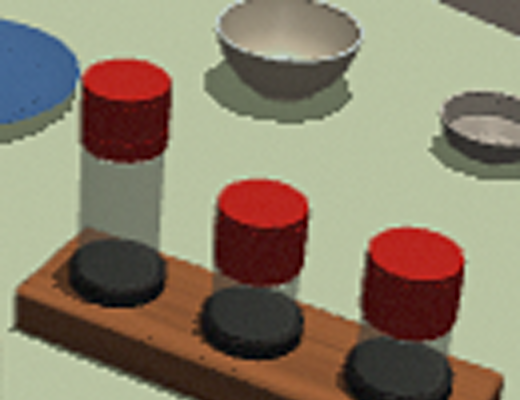

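```bash
python3 - <<'E'
from h import *
I={n:cv2.imread(f"pics/{n}0.png") for n in("side","top")}
h=cv2.cvtColor(I["top"],cv2.COLOR_BGR2HSV)
for p in [(367,199),(405,191),(447,179),(355,215),(385,205)]: print(p,h[p[1],p[0]])
b,g,rr=[I["top"][...,i].astype(int) for i in range(3)]
m=((rr>2.6*g)&(rr>70)&(rr>2.6*b)).astype(np.uint8)
# top faces: bright red
f=((rr>150)&(rr>3*g)).astype(np.uint8)
for nm,k in(("all",m),("face",f)):
  for c in cv2.findContours(k,0,1)[0]:
    if cv2.contourArea(c)>150:
        u=cv2.minEnclosingCircle(c); v=cv2.boundingRect(c);print(nm,v,cv2.contourArea(c),np.round(u[0],1),round(u[1],1), on("top",u[0],166).round(1),on("top",u[0],116).round(1))
b,g,rr=[I["side"][...,i].astype(int) for i in range(3)]
f=((rr>150)&(rr>3*g)).astype(np.uint8)
for c in cv2.findContours(f,0,1)[0]:
    if cv2.contourArea(c)>100:
        u=cv2.fitEllipse(c); print("side",np.round(u[0],1),np.round(u[1],1),on("side",u[0],166).round(1),on("side",u[0],116).round(1))
w=max((c for c in blobs(I["top"],"wood") if c[:,0,0].max()<500),key=cv2.contourArea)
P=[on("top",p,30)[:2] for p in w[:,0]]
print(cv2.minAreaRect(np.float32(P)))
E
```

```text
(367, 199) [  4 191 136]
(405, 191) [  4 201 133]
(447, 179) [  3 209 133]
(355, 215) [27 69 37]
(385, 205) [ 11 172 104]
all (355, 187, 26, 26) 496.5 [367.4 199.2] 13.2 [474.9 -62.6 166. ] [481.4 -67.8 116. ]
all (395, 178, 25, 25) 452.0 [407.4 190.1] 12.6 [ 494.  -137.5  166. ] [ 501.4 -146.7  116. ]
all (437, 166, 25, 24) 433.0 [449.5 178. ] 12.6 [ 518.7 -216.5  166. ] [ 527.5 -229.9  116. ]
side [428.7 243.1] [11.6 22.5] [ 469.3 -277.5  166. ] [ 532.5 -234.   116. ]
side [390.4 230.5] [10.8 20.9] [ 445.  -201.9  166. ] [ 505.6 -150.3  116. ]
side [356.2 199.6] [ 9.2 20.3] [479.  -66.2 166. ] [ 5.432e+02 -1.000e-01  1.160e+02]
((501.75054931640625, -147.5057373046875), (83.66510772705078, 270.4650573730469), 17.657594680786133)
```

Red lids in the side view are at (356,207), (390,237) and (428,251). The leftmost is the tall one, because its face fits z=166 in both views (about 476,-64) while the other two fit z=116. The spacing of 88 mm and the block size also check out. The saucer is at about (585,222).

jog_arm --deltas '[{"gripper":-1,"translation":[0.148,-0.331,0],"dr":[0,0,-0.067]},{"gripper":-1,"translation":[0.148,-0.331,0],"dr":[0,0,-0.067]},{"gripper":-1,"translation":[0.148,-0.331,0],"dr":[0,0,-0.067]},{"gripper":-1,"translation":[0.148,-0.331,0],"dr":[0,0,-0.067]},{"gripper":-1,"translation":[0.148,-0.331,0],"dr":[0,0,-0.067]},{"gripper":-1,"translation":[0.148,-0.331,0],"dr":[0,0,-0.067]},{"gripper":-1,"translation":[0.148,-0.331,0],"dr":[0,0,-0.067]},{"gripper":-1,"translation":[0.148,-0.331,0],"dr":[0,0,-0.067]},{"gripper":-1,"translation":[0.148,-0.331,0],"dr":[0,0,-0.067]},{"gripper":-1,"translation":[0.148,-0.331,0],"dr":[0,0,-0.067]}]' --squeeze 40

```text
clock: 0.93
eef_pos: [329.7, 265.3, 256.2]
tcp_rot: [3.141, 0.0, 0.219]
contact_force: [1.2, 0.9, 0.5]
opening: 1.0
```

jog_arm --deltas '[{"gripper":-1,"translation":[0.148,-0.331,0],"dr":[0,0,-0.067]},{"gripper":-1,"translation":[0.148,-0.331,0],"dr":[0,0,-0.067]},{"gripper":-1,"translation":[0.148,-0.331,0],"dr":[0,0,-0.067]},{"gripper":-1,"translation":[0.148,-0.331,0],"dr":[0,0,-0.067]},{"gripper":-1,"translation":[0.148,-0.331,0],"dr":[0,0,-0.067]},{"gripper":-1,"translation":[0.148,-0.331,0],"dr":[0,0,-0.067]},{"gripper":-1,"translation":[0.148,-0.331,0],"dr":[0,0,-0.067]},{"gripper":-1,"translation":[0.148,-0.331,0],"dr":[0,0,-0.067]},{"gripper":-1,"translation":[0.148,-0.331,0],"dr":[0,0,-0.067]},{"gripper":-1,"translation":[0.148,-0.331,0],"dr":[0,0,-0.067]},{"gripper":-1,"translation":[0,0,0],"dr":[0,0,0]},{"gripper":-1,"translation":[0,0,0],"dr":[0,0,0]}]'

```text
clock: 1.93
eef_pos: [477.8, -65.5, 255.9]
tcp_rot: [3.141, 0.001, -0.832]
contact_force: [-0.3, -0.4, -0.3]
opening: 0.996
```

jog_arm --deltas '[{"gripper":-1,"translation":[-0.013,0.015,-0.15],"dr":[0,0,0]},{"gripper":-1,"translation":[0,0,-0.25],"dr":[0,0,0]},{"gripper":-1,"translation":[0,0,-0.16],"dr":[0,0,0]},{"gripper":-1,"translation":[0,0,0],"dr":[0,0,0]},{"gripper":-1,"translation":[0,0,0],"dr":[0,0,0]}]'

```text
clock: 2.35
eef_pos: [475.3, -61.5, 199.9]
tcp_rot: [3.14, 0.002, -0.827]
contact_force: [-0.7, 0.3, 0.0]
opening: 1.0
```

```bash
python3 - <<'E'
from h import *
s=r.grab_frame("side");t=r.grab_frame("top")
a=cv2.resize(s[90:260,290:460],(500,500),interpolation=2)
cv2.imwrite("pics/g1.png",a)
print(r.sense()["eef_pos"].round(1))
E
```

```text
[476.7 -61.9 201.3]
```

View pics/g1.png

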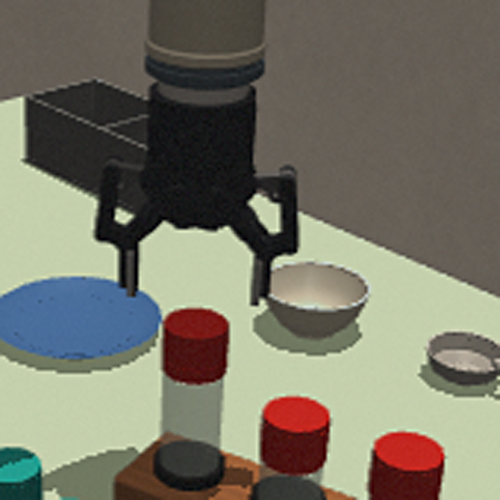

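The lid sits midway between the fingers in this view: fingers at crop x 131 and 259, lid centre at 196. Next I descend and grip.

jog_arm --deltas '[{"gripper":-1,"translation":[0,-0.01,-0.15],"dr":[0,0,0]},{"gripper":-1,"translation":[0,0,-0.15],"dr":[0,0,0]},{"gripper":-1,"translation":[0,0,-0.12],"dr":[0,0,0]},{"gripper":-1,"translation":[0,0,0],"dr":[0,0,0]},{"gripper":1,"translation":[0,0,0],"dr":[0,0,0]},{"gripper":1,"translation":[0,0,0],"dr":[0,0,0]},{"gripper":1,"translation":[0,0,0],"dr":[0,0,0]},{"gripper":1,"translation":[0,0,0],"dr":[0,0,0]},{"gripper":1,"translation":[0,0,0],"dr":[0,0,0]},{"gripper":1,"translation":[0,0,0],"dr":[0,0,0]},{"gripper":1,"translation":[0,0,0],"dr":[0,0,0]},{"gripper":1,"translation":[0,0,0],"dr":[0,0,0]}]' --squeeze 40

```text
clock: 3.45
eef_pos: [477.1, -63.5, 159.7]
tcp_rot: [-3.14, -0.001, -0.829]
contact_force: [-0.6, 0.1, 6.7]
opening: 0.572
```

jog_arm --deltas '[{"gripper":1,"translation":[0,0,0.005],"dr":[0,0,0.038]},{"gripper":1,"translation":[0,0,0.005],"dr":[0,0,0.038]},{"gripper":1,"translation":[0,0,0],"dr":[0,0,0.05]},{"gripper":1,"translation":[0,0,0],"dr":[0,0,0.05]},{"gripper":1,"translation":[0,0,0],"dr":[0,0,0.05]},{"gripper":1,"translation":[0,0,0],"dr":[0,0,0.05]},{"gripper":1,"translation":[0,0,0],"dr":[0,0,0.05]},{"gripper":1,"translation":[0,0,0],"dr":[0,0,0.05]},{"gripper":1,"translation":[0,0,0],"dr":[0,0,0.05]},{"gripper":1,"translation":[0,0,0],"dr":[0,0,0.05]}]'

```text
clock: 4.28
eef_pos: [476.7, -63.5, 160.1]
tcp_rot: [3.142, -0.001, -0.077]
contact_force: [0.0, 1.3, 1.1]
opening: 0.572
```

jog_arm --deltas '[{"gripper":1,"translation":[0,0,0],"dr":[0,0,0.05]},{"gripper":1,"translation":[0,0,0],"dr":[0,0,0.05]},{"gripper":1,"translation":[0,0,0],"dr":[0,0,0.05]},{"gripper":1,"translation":[0,0,0],"dr":[0,0,0.05]},{"gripper":1,"translation":[0,0,0],"dr":[0,0,0.05]},{"gripper":1,"translation":[0,0,0],"dr":[0,0,0.05]},{"gripper":1,"translation":[0,0,0],"dr":[0,0,0.05]},{"gripper":1,"translation":[0,0,0],"dr":[0,0,0.05]},{"gripper":1,"translation":[0,0,0],"dr":[0,0,0.04]},{"gripper":1,"translation":[0,0,0],"dr":[0,0,0]},{"gripper":1,"translation":[0,0,0],"dr":[0,0,0]}]'

```text
clock: 5.2
eef_pos: [476.6, -63.5, 159.9]
tcp_rot: [3.141, -0.001, 0.608]
contact_force: [-0.9, 0.1, 0.4]
opening: 0.569
```

jog_arm --deltas '[{"gripper":1,"translation":[0,0,0.02],"dr":[0,0,0]},{"gripper":1,"translation":[0,0,0.02],"dr":[0,0,0]},{"gripper":1,"translation":[0,0,0.02],"dr":[0,0,0]},{"gripper":1,"translation":[0,0,0],"dr":[0,0,0]}]'

```text
clock: 5.53
eef_pos: [476.6, -63.5, 165.8]
tcp_rot: [3.141, -0.001, 0.609]
contact_force: [0.2, 0.2, -1.0]
opening: 0.574
```

jog_arm --deltas '[{"gripper":1,"translation":[0,0,0.05],"dr":[0,0,0]},{"gripper":1,"translation":[0,0,0.05],"dr":[0,0,0]},{"gripper":1,"translation":[0,0,0.1],"dr":[0,0,0]},{"gripper":1,"translation":[0,0,0.15],"dr":[0,0,0]},{"gripper":1,"translation":[0,0,0.15],"dr":[0,0,0]},{"gripper":1,"translation":[0,0,0.1],"dr":[0,0,0]},{"gripper":1,"translation":[0,0,0],"dr":[0,0,0]},{"gripper":1,"translation":[0,0,0],"dr":[0,0,0]}]'

```text
clock: 6.2
eef_pos: [476.5, -63.5, 225.9]
tcp_rot: [3.141, -0.001, 0.61]
contact_force: [0.4, 0.1, -0.5]
opening: 0.571
```

```bash
python3 - <<'E'
from h import *
s=r.grab_frame("side");t=r.grab_frame("top"); cv2.imwrite("pics/t2.png",t)
cv2.imwrite("pics/g2.png",cv2.resize(s[90:260,290:460],(500,500),interpolation=2))
print(r.sense()["eef_pos"].round(1))
for n,im in(("side",s),("top",t)):
    for b in blobs(im,"blue"): print(n,cv2.boundingRect(b),on(n,cv2.fitEllipse(b)[0],14).round(1))
E
```

```text
[475.8 -63.4 224.8]
side (287, 184, 58, 28) [586.9 219.8  14. ]
top (191, 118, 79, 77) [583.  223.5  14. ]
```

View pics/g2.png

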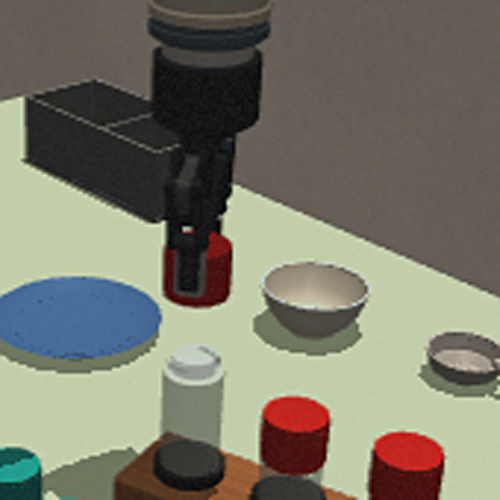

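The lid is in the jaws at crop (197,270), and the jar neck is bare at (193,365). The saucer hasn't moved.

jog_arm --deltas '[{"gripper":1,"translation":[0.05,0.135,0],"dr":[0,0,0]},{"gripper":1,"translation":[0.1,0.265,0],"dr":[0,0,0]},{"gripper":1,"translation":[0.12,0.31,0],"dr":[0,0,0]},{"gripper":1,"translation":[0.12,0.31,0],"dr":[0,0,0]},{"gripper":1,"translation":[0.12,0.31,0],"dr":[0,0,0]},{"gripper":1,"translation":[0.12,0.31,0],"dr":[0,0,0]},{"gripper":1,"translation":[0.12,0.31,0],"dr":[0,0,0]},{"gripper":1,"translation":[0.12,0.31,0],"dr":[0,0,0]},{"gripper":1,"translation":[0.12,0.31,0],"dr":[0,0,0]},{"gripper":1,"translation":[0.1,0.28,0],"dr":[0,0,0]},{"gripper":1,"translation":[0,0,0],"dr":[0,0,0]},{"gripper":1,"translation":[0,0,0],"dr":[0,0,0]}]'

```text
clock: 7.3
eef_pos: [584.8, 222.6, 223.7]
tcp_rot: [-3.141, 0.002, 0.612]
contact_force: [0.1, 0.1, -0.4]
opening: 0.572
```

jog_arm --deltas '[{"gripper":1,"translation":[0,0,-0.15],"dr":[0,0,0]},{"gripper":1,"translation":[0,0,-0.3],"dr":[0,0,0]},{"gripper":1,"translation":[0,0,-0.3],"dr":[0,0,0]},{"gripper":1,"translation":[0,0,-0.3],"dr":[0,0,0]},{"gripper":1,"translation":[0,0,-0.3],"dr":[0,0,0]},{"gripper":1,"translation":[0,0,-0.2],"dr":[0,0,0]},{"gripper":1,"translation":[0,0,-0.1],"dr":[0,0,0]},{"gripper":1,"translation":[0,0,-0.1],"dr":[0,0,0]},{"gripper":1,"translation":[0,0,0],"dr":[0,0,0]},{"gripper":1,"translation":[0,0,0],"dr":[0,0,0]}]'

```text
clock: 8.13
eef_pos: [585.5, 221.2, 50.7]
tcp_rot: [3.142, -0.0, 0.61]
contact_force: [-0.6, -0.1, -0.7]
opening: 0.575
```

```bash
python3 - <<'E'
from h import *
s=r.grab_frame("side");t=r.grab_frame("top")
cv2.imwrite("pics/g3.png",np.hstack([cv2.resize(s[120:240,260:380],(400,400),interpolation=2),cv2.resize(t[95:215,170:290],(400,400),interpolation=2)]))
q=r.sense();print(q["eef_pos"].round(1),q["contact_force"].round(1))
E
```

```text
[586.1 221.7  51.6] [-0.3 -0.3 -0.7]
```

View pics/g3.png

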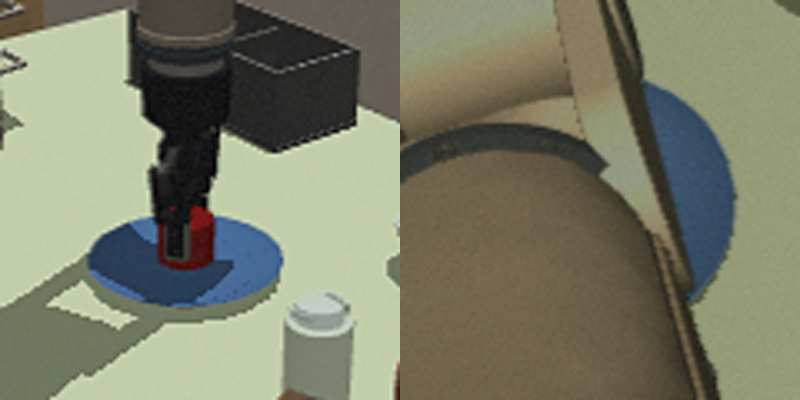

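The lid is centred over the saucer, with its bottom about 10 mm above the floor.

jog_arm --deltas '[{"gripper":1,"translation":[0,0,-0.03],"dr":[0,0,0]},{"gripper":1,"translation":[0,0,-0.03],"dr":[0,0,0]},{"gripper":1,"translation":[0,0,-0.02],"dr":[0,0,0]},{"gripper":1,"translation":[0,0,-0.01],"dr":[0,0,0]},{"gripper":1,"translation":[0,0,0],"dr":[0,0,0]},{"gripper":1,"translation":[0,0,0],"dr":[0,0,0]}]'

```text
clock: 8.73
eef_pos: [585.2, 221.6, 41.2]
tcp_rot: [-3.142, 0.0, 0.61]
contact_force: [-0.1, -0.1, -0.3]
opening: 0.574
```

jog_arm --deltas '[{"gripper":1,"translation":[0,0,-0.01],"dr":[0,0,0]},{"gripper":1,"translation":[0,0,0],"dr":[0,0,0]}]'

```text
clock: 8.9
eef_pos: [585.3, 221.5, 40.2]
tcp_rot: [-3.142, 0.0, 0.61]
contact_force: [0.1, -0.2, 0.5]
opening: 0.574
```

jog_arm --deltas '[{"gripper":1,"translation":[0,0,-0.008],"dr":[0,0,0]},{"gripper":1,"translation":[0,0,0],"dr":[0,0,0]}]'

```text
clock: 9.07
eef_pos: [585.4, 221.6, 39.8]
tcp_rot: [3.142, -0.0, 0.61]
contact_force: [-0.8, -1.0, 3.1]
opening: 0.577
```

Contact at 3 N. I open part way, then rise.

jog_arm --deltas '[{"gripper":-0.3,"translation":[0,0,0],"dr":[0,0,0]},{"gripper":-0.4,"translation":[0,0,0],"dr":[0,0,0]},{"gripper":-0.5,"translation":[0,0,0],"dr":[0,0,0]},{"gripper":-0.5,"translation":[0,0,0],"dr":[0,0,0]},{"gripper":-0.5,"translation":[0,0,0],"dr":[0,0,0]},{"gripper":-0.5,"translation":[0,0,0],"dr":[0,0,0]}]'

```text
clock: 9.57
eef_pos: [585.3, 221.5, 39.4]
tcp_rot: [-3.142, 0.0, 0.61]
contact_force: [1.2, 0.0, 0.4]
opening: 0.749
```

jog_arm --deltas '[{"gripper":-0.5,"translation":[0,0,0.05],"dr":[0,0,0]},{"gripper":-0.5,"translation":[0,0,0.1],"dr":[0,0,0]},{"gripper":-0.5,"translation":[0,0,0.2],"dr":[0,0,0]},{"gripper":-0.5,"translation":[0,0,0.3],"dr":[0,0,0]},{"gripper":-0.5,"translation":[0,0,0.3],"dr":[0,0,0]},{"gripper":-0.5,"translation":[0,0,0.3],"dr":[0,0,0]},{"gripper":-0.5,"translation":[0,0,0],"dr":[0,0,0]},{"gripper":-0.5,"translation":[0,0,0],"dr":[0,0,0]}]'

```text
clock: 10.23
eef_pos: [586.6, 222.0, 167.5]
tcp_rot: [3.14, -0.005, 0.61]
contact_force: [-0.5, -0.1, -0.7]
opening: 0.749
```

```bash
python3 - <<'E'
from h import *
s=r.grab_frame("side")
cv2.imwrite("pics/g4.png",cv2.resize(s[80:240,240:400],(500,500),interpolation=2))
q=r.sense();print(q["eef_pos"].round(1),q["contact_force"].round(1))
b,g,rr=[s[...,i].astype(int) for i in range(3)]
m=((rr>2.6*g)&(rr>60)&(rr>2.6*b)).astype(np.uint8)
for c in cv2.findContours(m,0,1)[0]:
    if cv2.contourArea(c)>100: u=cv2.minAreaRect(c)[0];print(cv2.boundingRect(c),on("side",u,26).round(1))
for c in blobs(s,"blue"): print("blue",cv2.boundingRect(c),on("side",cv2.minAreaRect(c)[0],14).round(1))
E
```

```text
[585.6 221.6 165.7] [ 0.1  0.  -0.5]
(416, 237, 25, 28) [ 619.4 -174.9   26. ]
(379, 225, 23, 26) [590.  -79.3  26. ]
(308, 185, 16, 19) [588.1 219.5  26. ]
blue (287, 185, 58, 27) [586.4 217.3  14. ]
```

View pics/g4.png

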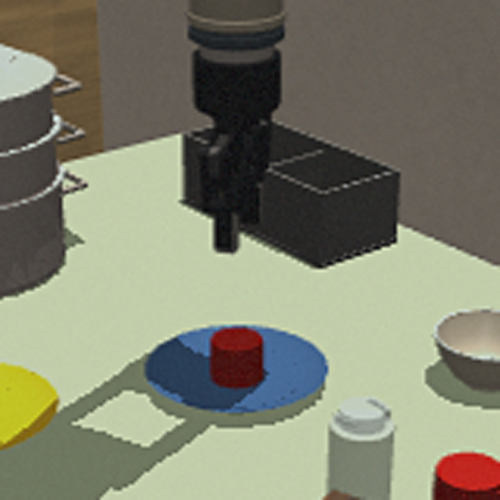

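The lid stands upright at crop (237,357), in the middle of the saucer and about 3 mm from its centre. The gripper is clear of it.

```bash
python3 -c "
from rig import r
print(r.sign_off())"
```

```text
the job is handed in; nothing more can be done
None
```

I unscrewed the tall jar's lid, lifted it straight off and set it down in the middle of the blue saucer, then handed the job in at about 10 s. The sign-off gives no verdict, so the checks below are my own.

- **Unscrewing:** I gripped the lid once and turned it anticlockwise by 82°. It came off with about 1 N of pull, and the picture taken after the lift showed the lid in the jaws and the jar neck bare.
- **Placing:** I lowered the lid until it touched the saucer at 3 N, opened the jaws part way and raised the arm clear.
- **Last check:** In the final picture, from the side camera only, the lid stands upright about 3 mm from the saucer's centre. The limit is 30 mm, and the saucer had not visibly moved. The gripper is about 125 mm higher, and the force reading is near zero.
- **Disagreement:** The two cameras differed by about 4–5 mm on the saucer and lid positions, so I used the averages. No check failed.

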